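# Make a mandoline safe: unclamp, turn its thickness knob to the zero stop, clamp

## Robot

A 6-joint arm with a two-finger parallel gripper is mounted at the origin on a cart in front of the work surface, level with it; the furniture and walls round the work are solid. World frame = base frame: x ahead of the robot, y to its left, z up, the work surface at z = 0. Lengths are in m, angles in rad, forces in N, time in s.
With the tool pointing down it reaches from about 0.25 to 0.775 m from the base axis. Payload 4 kg.
Tool frame: the origin (TCP) lies midway between the tips of the shut fingers; the grasp point (between the pads) lies 19 mm behind it (grip_point_offset is the distance from the TCP to the grasp point, in m); z points along the fingers, y is the line along which they close (so a half turn about z gives the same grasp; the last joint's range is limited). The gripper opens to 94 mm and grips with 3 to 60 N. Pads are 16 mm wide; open, the fingers measure 119 mm over their backs; the gripper's body (75 mm by 177 mm) begins 78 mm behind the grasp point.
Start: joints at [1.184, 0.087, 1.371, -0, 1.684, -0.103], TCP at [0.154, 0.528, 0.206] pointing down, gripper open.
Joint ranges: [-3.1, 3.1], [-0.76, 2.03], [0.27, 2.55], [-1.08, 4.22], [0.17, 2.65], [-2.57, 2.57]. Speed limits (rad/s): [2.79, 2.79, 3.14, 3.14, 3.14, 3.14].

## Interface

Orientations are given as [roll, pitch, yaw] about the fixed x, y, z axes, in that order (R = Rz(yaw) Ry(pitch) Rx(roll)).
In Python, from bench import * gives the robot as it stands.
- The arm moves only by the tool carry_out, never from a script. Its argument "commands" is a list of rows, each a list of 6 numbers: the shift along the tool's x, y, z in m, then the turn, a rotation vector about the tool's x, y, z in rad. In form: [[tx, ty, tz, rx, ry, rz], ...]. A call has exactly 5 rows; each row is the pose to reach, as a shift and turn from the pose commanded when the call began, along the tool's axes at that moment; what a row does not reach only later rows make up. A row lasts 1/10 s, in which the tool goes at most 50 mm and 8.59 degrees, less where a joint would pass 70% of its speed; a pose out of reach is approached as far as the arm can. A call with a gripper value outside its range is refused whole. "jaw" is the opening, from 0 (shut) to 1 (fully open), set as the call begins (left out, the last holds). The fingers move at their own pace and stop on an object; the grip force is fixed at half the most. Time passes only in rows, so rows that repeat a pose let the fingers close, or fill a call up. It gives the time, the measured TCP pose, the force, the opening and the grip force at its end, in the units of the state.
- get_obs(): the state, without advancing time (a new reading comes with each control period).
- snapshot(name): name is "scene" or "top"; returns a dict with "img" (384x512x3 uint8, red, green, blue), "range_z" (384x512 float32, m along the optical axis (not along the pixel's ray), 0 where there is no reading), "fx", "fy", "cx", "cy" (pixels), "distortion" ([k1, k2, p1, p2, k3] as OpenCV has them; the pictures are not rectified), "R" (3x3) and "t" (3): a world point X has camera coordinates R X + t. Camera axes: x right, y down, z forward; pixel columns grow to the right and rows downward; lengths in m; the calibration is good to about 2 mm. A picture is of the moment at which its call begins.
- close_job(): hands the job in; it is judged then, once.
The state is a dict: "time": time; "joint_positions": joint angles; "qvel": joint speeds; "joint_torque": joint torques, N m; "tool_pos": TCP position; "ee_rot": TCP orientation; "wrist_force": force on the tool from outside, world axes, zero at the start; "wrist_torque": the same for the moment, N m; "width": finger opening in m; "finger_force": force on a finger pad.
Only numpy, scipy, OpenCV 4.12 (cv2) and the standard library are available. Lean on these libraries where they do the work, as an engineer would, in place of code of your own. Each camera call takes 0.05 s, during which the arm holds its last target. There are 200 camera calls.

## Task

The slicing is done and the mandoline has to be made safe before it is washed. Swing its clamp lever fully open, turn the thickness knob back (clockwise) all the way to its zero stop so that the feed ramp comes up flush with the blade, then swing the clamp lever fully shut again to lock it there. Keep off the blade, and do not shift or knock over the washing-up bottle, the tumbler, the tin or the bowls that stand around it.

Things in the scene. Friction and masses are not known exactly. Their poses are not given: they have to be found in the camera images.
- mandoline: White mandoline slicer with steel ramp, fixed to the worktop, lying flat. Own x -196 to 155 mm (loop handle and ramp at -x, blade at x = 39, deck at +x), y -66 to 66, rail tops z = 42 mm. A housing on its -y side (x -66 to 72, y -128 to -60, top z = 29 mm) carries the knob at (20, -97) and the clamp lever's pivot at (-44, -97). Origin: under its centre on the worktop; z up.
- knob_axis (a point): Point on the upright turning axis of the thickness knob, 55 mm above the worktop (mid-height of the fin). Fixed to the mandoline, its axes parallel to the mandoline's.
- knob (a joint): Angle of the black thickness knob, rad: 0 on the zero stop, to 4.7, growing counter-clockwise from above (reset is clockwise). At q its fin points q counter-clockwise of the mandoline's +x axis; at 0 it points along +x, parallel to the rails, against a small steel stop pin (z up to 47 mm). Takes 0.1 N m with the clamp open, braked (0.7 N m) with it shut.
- knob_fin (a point): Middle of the outer end of the knob's fin, 40 mm from the axis, at z = 55 mm; x axis points outward along the fin. The knob is a drum of 22 mm radius (top z = 44.5 mm) with an upright fin on it, 9 mm thick (11 mm at its end), z = 44.5 to 66.5 mm, reaching 45 mm from the axis on one side and 15 mm on the other.
- clamp_pivot (a point): Point on the upright pivot of the clamp lever, 55 mm above the worktop (the pivot boss itself ends at z = 45 mm). Fixed to the mandoline, its axes parallel to the mandoline's.
- clamp (a joint): Angle of the steel clamp lever, rad: 0 fully shut (lever points along the mandoline's -x, parallel to the rails, its brake shoe pressed on the knob's drum), 1.55 fully open (points straight out, along the mandoline's -y). Grows counter-clockwise from above. Stays where it is left; takes about 0.2 to 0.3 N m.
- clamp_post (a point): Middle of the upright finger post at the end of the clamp lever, 66 mm from the pivot: a steel post of 15 mm diameter, from z = 36 to 66.5 mm; the point lies at z = 55 mm. The lever arm itself is 11 mm wide and ends at z = 43 mm.
- ramp (a joint): Angle of the steel feed ramp, rad: 0 flush with the blade, about 0.0105 per rad of the knob (its edge before the blade then stands up to 9 mm below the blade). Geared to the knob, not to be pushed itself.
- blade: Steel blade across the runway between ramp and deck, 24 x 107 mm, top at z = 36 mm. Origin: middle of its cutting edge. Not to be touched.
- soap_bottle: Bystander: tall washing-up liquid bottle, 49 x 74 x 239 mm, standing loose beyond the knob. Origin: centre of its underside.
- tumbler: Bystander: clear glass tumbler, 69 mm diameter, 89 mm tall, standing loose beside the knob and lever. Origin: centre of its underside.
- tin: Bystander: food tin, 57 mm diameter, 72 mm tall, standing loose beside the knob and lever. Origin: centre of its underside.
- bowls: Bystander: two small stacked bowls, 117 mm diameter, 92 mm tall, standing loose on the other (left, +y) side of the mandoline. Origin: centre of their underside.

How it is judged:
On the way, in this order (a step that is already met when the one before it is completed fails the run):
1. the clamp lever is swung open while the knob is still away from zero (value of joint clamp above 1.2 rad and value of joint knob above 0.5 rad), for 0.1 s.
2. the knob is turned back to its zero stop with the clamp open (value of joint knob below 0.08 rad and value of joint clamp above 0.9 rad), for 0.2 s.
At the end, for the whole second after the job is handed in: The knob is on its zero stop (within 0.08 rad), so that the ramp is flush with the blade (within 0.003 rad), the clamp lever is shut (within 0.12 rad), nothing is turning any more, and the washing-up bottle, tumbler, tin and bowls stand within 20 mm of where they were (value of joint knob below 0.08 rad and value of joint ramp below 0.003 rad and value of joint clamp below 0.12 rad and velocity of joint knob between -0.05 and 0.05 rad/s and velocity of joint clamp between -0.05 and 0.05 rad/s and distance of each of soap_bottle, tumbler, tin, bowls from where it was at the start of the episode below 0.02 m); the robot touches nothing.
It fails at once if the robot touches the blade (contact force between any of the fingers, the arm and blade above 1 N).
It fails at once if the washing-up bottle is shifted by more than 20 mm or tipped (distance of soap_bottle from where it was at the start of the episode above 0.02 m or angle between soap_bottle's own z axis and vertical above 0.3 rad).
It fails at once if the tumbler is shifted by more than 20 mm or tipped (distance of tumbler from where it was at the start of the episode above 0.02 m or angle between tumbler's own z axis and vertical above 0.3 rad).
It fails at once if the tin is shifted by more than 20 mm or tipped (distance of tin from where it was at the start of the episode above 0.02 m or angle between tin's own z axis and vertical above 0.3 rad).
It fails at once if the stack of bowls is shifted by more than 20 mm or tipped (distance of bowls from where it was at the start of the episode above 0.02 m or angle between bowls's own z axis and vertical above 0.3 rad).
It also fails if it takes over 69 s, if anything falls off the work surface, if the arm or the gripper's body presses on something with over 40 N, if the wrist force passes 120 N, or if a joint passes its speed limit or range.

## Working session

There is one attempt and no reset: what is moved stays moved. The work goes in short steps, Python scripts to look and compute and a tool call to move; the robot and the scene stay as the last step left them, time stands still between calls to the robot, and variables do not carry over. Pictures are saved under pics/ and viewed, at most 11 in all, crops included, and the job is handed in when it is done.

Besides the shell and the picture viewer there is one more tool, called after "Call:" by a JSON object that holds its "api" and its "payload". carry_out: Moves the arm, as the interface text tells. Its arguments: {"type":"object","properties":{"commands":{"type":"array","items":{"type":"array","items":{"type":"number"}}},"jaw":{"type":"number"}},"required":["commands"]}

```bash
ls; mkdir -p pics
python3 - <<'E'
from bench import *
import cv2,numpy as np,pickle
for n in("scene","top"):
    s=snapshot(n); pickle.dump(s,open(n+".pkl","wb")); cv2.imwrite(f"pics/{n}0.png",cv2.resize(s["img"][:,:,::-1],(800,600),interpolation=cv2.INTER_CUBIC))
    print(n,s["fx"],s["cx"],s["cy"],s["distortion"],np.round(-s["R"].T@s["t"],3))
print(get_obs())
E
```

```text
pics
scene 390.78521910152904 256.984730779945 196.15957190739334 [-0.13066478  0.          0.          0.          0.        ] [ 0.032 -0.385  0.834]
top 411.01626166843397 255.36867948607582 191.7376880297873 [-0.09233647  0.          0.          0.          0.        ] [ 0.418 -0.043  0.982]
{'time': 0.1, 'joint_positions': array([ 1.18387867e+00,  8.78963855e-02,  1.37208350e+00,  1.95946533e-05,
        1.68358689e+00, -1.03083307e-01]), 'qvel': array([-0.0010757 , -0.00130092, -0.00436308, -0.00064911, -0.00053173,
        0.00116965]), 'joint_torque': array([ 2.34122839e-03, -3.41251910e+01, -3.03301764e+01,  7.19640311e-02,
        3.04553902e-02, -1.19968663e-04]), 'tool_pos': array([0.15382688, 0.52754689, 0.20442281]), 'ee_rot': array([-3.13963101e+00, -2.22510173e-04,  2.85776027e+00]), 'wrist_force': array([-0.58863753, -0.4263988 ,  0.25816471]), 'wrist_torque': array([ 0.03024401, -0.01134049,  0.00249732]), 'finger_force': 0.0, 'width': 0.09417353279683104}
```

View pics/scene0.png

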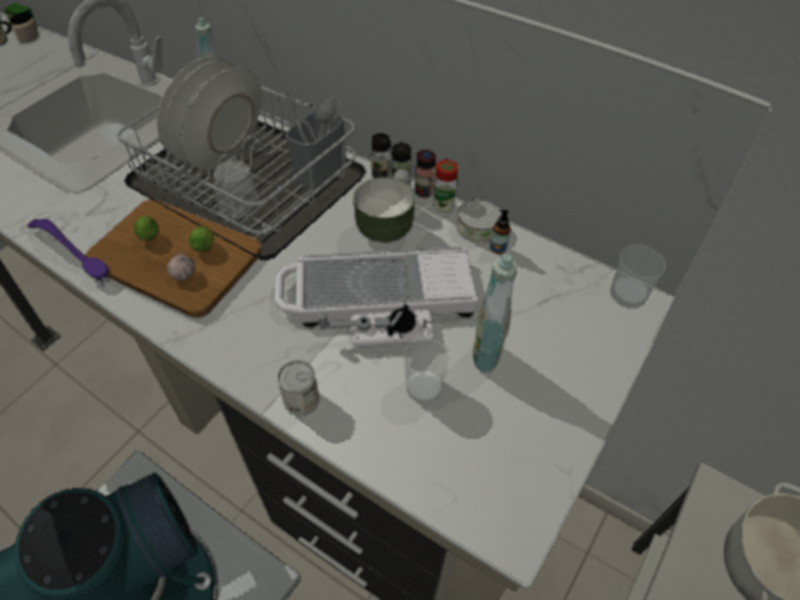

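View pics/top0.png

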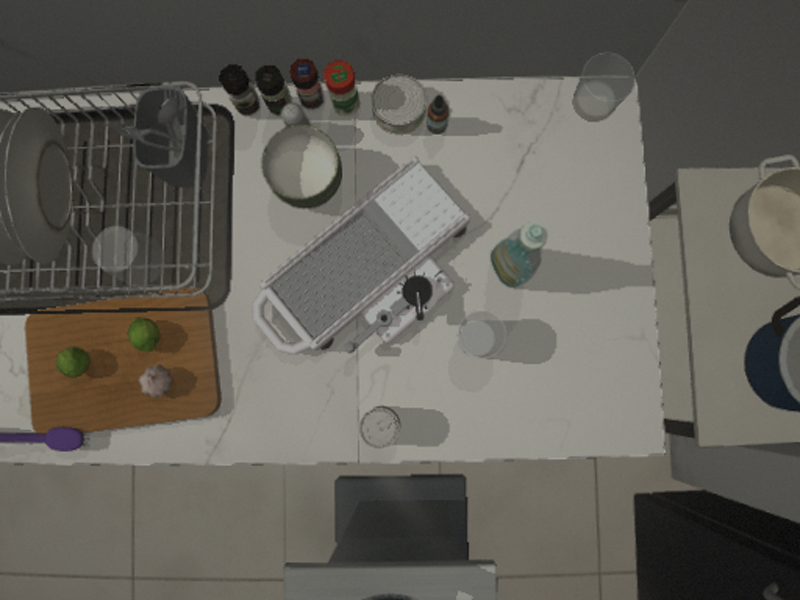

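The top view shows the mandoline diagonal, with the knob at about (417,290), its fin pointing down, and the lever pivot at (384,317). The tumbler is at (482,337), tin (380,427), bottle (520,255) and bowls (302,165). The scene view shows the knob at (402,320), tumbler (425,375) and tin (298,387). I'll enlarge both around the housing.

```bash
cat > h.py <<'E'
import cv2,numpy as np,pickle
def ray(s,px):
    K=np.array([[s["fx"],0,s["cx"]],[0,s["fy"],s["cy"]],[0,0,1]])
    u=cv2.undistortPoints(np.array([[px]],float),K,np.array(s["distortion"]))[0,0]
    d=s["R"].T@np.array([u[0],u[1],1]); return -s["R"].T@s["t"],d
def onz(s,px,z):
    o,d=ray(s,px); return o+d*(z-o[2])/d[2]
def tri(s1,p1,s2,p2):
    o,d=ray(s1,p1);q,e=ray(s2,p2)
    a=np.linalg.lstsq(np.c_[d,-e],q-o,rcond=None)[0]
    A=o+d*a[0];B=q+e*a[1]; return (A+B)/2,np.linalg.norm(A-B)
def proj(s,X):
    K=np.array([[s["fx"],0,s["cx"]],[0,s["fy"],s["cy"]],[0,0,1]])
    return cv2.projectPoints(np.array([X],float),cv2.Rodrigues(s["R"])[0],s["t"],K,np.array(s["distortion"]))[0][0,0]
def load(n): return pickle.load(open(n+".pkl","rb"))
E
python3 - <<'E'
from h import *
t=load("top");s=load("scene")
a=t["img"][90:240,155:355,::-1];b=s["img"][150:225,170:310,::-1]
cv2.imwrite("pics/tc.png",cv2.resize(a,(800,600),interpolation=cv2.INTER_CUBIC))
cv2.imwrite("pics/sc.png",cv2.resize(b,(784,420),interpolation=cv2.INTER_CUBIC))
E
```

```text
(no output)
```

View pics/tc.png

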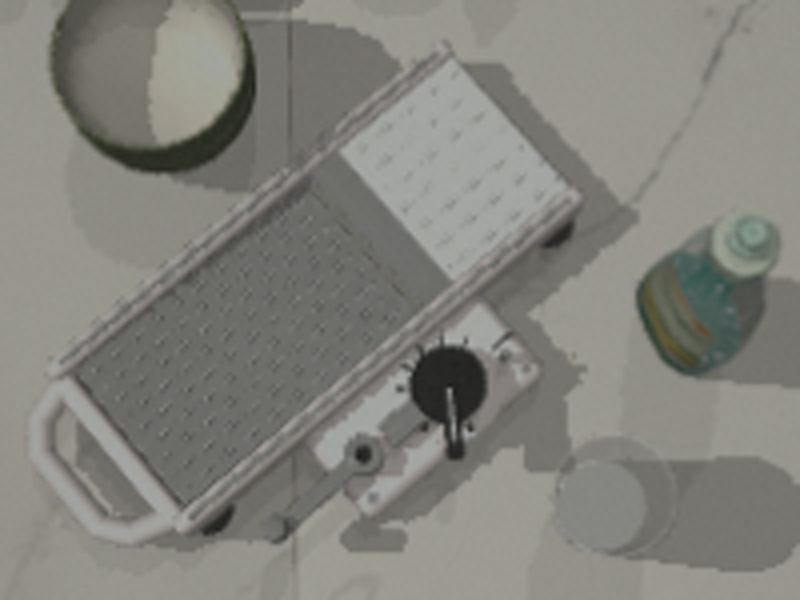

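View pics/sc.png

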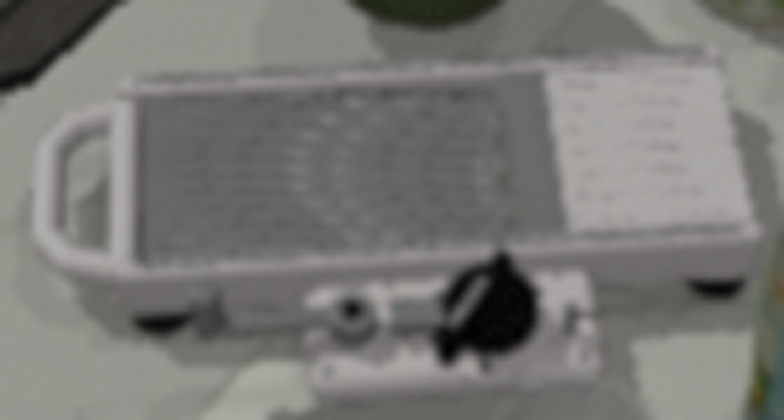

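The top crop shows the knob centre (449,384), fin end (455,450), pivot (363,454) and post (279,528), with rail corners at (447,47), (580,195) and (185,525). The scene crop shows the pivot (353,317), post top (210,300) and fin end (450,345).

Run:
```python
from h import *
np.set_printoptions(precision=4,suppress=True)
t=load("top");s=load("scene")
T=lambda x,y:((x+.5)/4-.5+155,(y+.5)/4-.5+90)
S=lambda x,y:((x+.5)/5.6-.5+170,(y+.5)/5.6-.5+150)
for n,a,b in(("pivot",(363,454),(353,312)),("post",(279,528),(208,297)),("finend",(455,448),(450,345)),("knob",(449,384),(492,310)),("railFR",(578,195),(755,232)),("railFL",(447,47),(712,52)),("railNL",(57,366),(135,82)),("railNR",(185,522),(130,265))):
    print(n,*tri(t,T(*a),s,S(*b)))
P={}
for n,a,z in(("pivot",(363,454),.045),("post",(279,528),.0665),("finend",(455,448),.0665),("knob",(449,384),.0445),("railFR",(578,195),.042),("railFL",(447,47),.042),("railNL",(57,366),.042),("railNR",(185,522),.042)):
    P[n]=onz(t,T(*a),z)[:2]; print(n,P[n])
for n in("railFL","railFR"): print(np.linalg.norm(P[n]-P["railN"+n[-1]]))
d=P["railFR"]-P["railNR"];print("yaw",np.arctan2(d[1],d[0])); d=P["railFL"]-P["railNL"];print("yaw",np.arctan2(d[1],d[0]))
d=P["knob"]-P["pivot"];print("yaw",np.arctan2(d[1],d[0]),np.linalg.norm(d)); d=P["pivot"]-P["post"];print("yaw",np.arctan2(d[1],d[0]),np.linalg.norm(d))
d=P["finend"]-P["knob"];print("fin",np.arctan2(d[1],d[0]),np.linalg.norm(d))
# bystanders from the depth of both views: points above table in world
for nm,c in(("top",t),("scene",s)):
    v,u=np.nonzero(c["range_z"]>0); z=c["range_z"][v,u]
    K=np.array([[c["fx"],0,c["cx"]],[0,c["fy"],c["cy"]],[0,0,1]])
    un=cv2.undistortPoints(np.c_[u,v].astype(float)[:,None],K,np.array(c["distortion"]))[:,0]
    W=(np.c_[un*z[:,None],z]-c["t"])@c["R"]
    for n,p0,r,lo in(("bottle",(.47,-.2),.07,.05),("tumbler",(.36,-.14),.055,.03),("tin",(.25,-.02),.05,.03),("bowls",(.6,.1),.09,.05)):
        m=(np.hypot(W[:,0]-p0[0],W[:,1]-p0[1])<r)&(W[:,2]>lo); Q=W[m]
        print(nm,n,m.sum(),Q.min(0) if m.any() else"",Q.max(0) if m.any() else"")
```

```text
pivot [ 0.5175 -0.0007  0.0399] 0.00019154111066102582
post [0.4741 0.0465 0.0628] 0.0013653729620053112
finend [ 0.5184 -0.0538  0.0534] 0.0001682439007151691
knob [ 0.5576 -0.0511  0.0354] 0.0006632064085764919
railFR [ 0.6683 -0.1295  0.0357] 0.0021268726716690833
railFL [ 0.7604 -0.0536  0.0377] 0.004017885007517069
railNL [0.5741 0.1772 0.039 ] 0.0019757274528083048
railNR [0.4808 0.1022 0.04  ] 0.0008405393043396667
pivot [ 0.517 -0.001]
post [0.4743 0.0456]
finend [ 0.517  -0.0536]
knob [ 0.5565 -0.0513]
railFR [ 0.6673 -0.1298]
railFL [ 0.7602 -0.0551]
railNL [0.573  0.1772]
railNR [0.4803 0.1022]
0.2983863425628338
0.29788826401998497
yaw -0.8923617099402203
yaw -0.892324789557066
yaw -0.9049664588274483 0.06390460601548935
yaw -0.8291260459407623 0.063283945539361
fin -3.0834296491549296 0.0396144529318898
top bottle 162 [ 0.4528 -0.1739  0.0501] [ 0.5181 -0.1333  0.0923]
top tumbler 0  
top tin 0  
top bowls 35 [0.6856 0.0981 0.0656] [0.6895 0.1224 0.0938]
scene bottle 250 [ 0.4494 -0.1732  0.0504] [ 0.5163 -0.1328  0.0896]
scene tumbler 0  
scene tin 0  
scene bowls 63 [0.6848 0.0926 0.0501] [0.6897 0.1223 0.0924]
```

Run:
```python
from h import *
np.set_printoptions(precision=4,suppress=True)
t=load("top");s=load("scene")
T=lambda x,y:((x+.5)/4-.5+155,(y+.5)/4-.5+90)
F=lambda x,y:((x+.5)/1.5625-.5,(y+.5)/1.5625-.5)
piv=np.array([.517,-.001]);knob=np.array([.5565,-.0513])
print("tumbler base",onz(t,T(600,506),0),"rim",onz(t,T(616,497),.089))
print("tumbler scene base",onz(s,F(425,386),0),"tin top",onz(t,F(380,426),.072), onz(s,F(298,375),.072))
print("bottle cap",onz(t,T(752,235),.239), onz(s,F(506,264),.239),tri(t,T(752,235),s,F(506,264)))
W=[]
for c in(t,s):
    v,u=np.nonzero(c["range_z"]>0); z=c["range_z"][v,u]
    K=np.array([[c["fx"],0,c["cx"]],[0,c["fy"],c["cy"]],[0,0,1]])
    un=cv2.undistortPoints(np.c_[u,v].astype(float)[:,None],K,np.array(c["distortion"]))[:,0]
    W.append((np.c_[un*z[:,None],z]-c["t"])@c["R"])
W=np.vstack(W)
m=(W[:,2]>.03)&(W[:,0]>.4)&(W[:,0]<.62)&(W[:,1]<-.125)&(W[:,1]>-.35)
for lo,hi in((.03,.1),(.1,.15),(.15,.2),(.2,.25)):
    Q=W[m&(W[:,2]>lo)&(W[:,2]<hi)]
    if len(Q):print("bottle z",lo,len(Q),Q.min(0),Q.max(0),"min dist knob",np.hypot(*(Q[:,:2]-knob).T).min())
```

```text
tumbler base [ 0.4874 -0.1401  0.    ] rim [ 0.4857 -0.1402  0.089 ]
tumbler scene base [ 0.4903 -0.1393  0.    ] tin top [0.3618 0.0056 0.072 ] [0.3609 0.0049 0.072 ]
bottle cap [ 0.5941 -0.1915  0.239 ] [ 0.5821 -0.1977  0.239 ] (array([ 0.597 , -0.1937,  0.2238]), np.float64(0.0021340357310151636))
bottle z 0.03 1275 [ 0.4494 -0.221   0.0301] [ 0.6184 -0.125   0.1   ] min dist knob 0.08450669166297534
bottle z 0.1 605 [ 0.5582 -0.2211  0.1001] [ 0.6127 -0.167   0.1498] min dist knob 0.12073682823949249
bottle z 0.15 538 [ 0.5665 -0.2146  0.1501] [ 0.6156 -0.1714  0.2   ] min dist knob 0.1260859914502412
bottle z 0.2 539 [ 0.5739 -0.2101  0.2003] [ 0.6114 -0.1757  0.2416] min dist knob 0.12856055392546237
```

The knob is at about (0.557,-0.051), fin angle about 4.1 rad. The pivot is at (0.517,-0.001), lever nearly shut. The bottle is 0.12 m from the knob axis, so there is room to turn.

```bash
cat > go.py <<'E'
import sys,numpy as np
from scipy.spatial.transform import Rotation as R
from bench import *
# usage: go.py x y z yaw : shift and turn, tool axes, from the present pose
a=list(map(float,sys.argv[1:5])); o=get_obs()
r=R.from_euler("xyz",o["ee_rot"]); T=R.from_euler("xyz",[np.pi,0,a[3]])
print("d",np.round(r.inv().apply(np.array(a[:3])-o["tool_pos"]),4),"rv",np.round((r.inv()*T).as_rotvec(),3))
print("pos",np.round(o["tool_pos"],4),"rpy",np.round(o["ee_rot"],3),"F",np.round(o["wrist_force"],1),"w",round(o["width"],4),"j6",round(o["joint_positions"][5],2),"t",round(o["time"],2))
E
python3 go.py .4750 .0485 .206 3.1416
```

```text
d [-0.4425 -0.3699 -0.0009] rv [-0.002 -0.    -0.284]
pos [0.1538 0.5275 0.2044] rpy [-3.14  -0.     2.858] F [-0.6 -0.4  0.3] w 0.0942 j6 -0.1 t 0.1
```

Call:
{"api": "carry_out", "payload": {"commands": [[-0.038,-0.032,0,0,0,-0.057],[-0.076,-0.064,0,0,0,-0.114],[-0.114,-0.095,0,0,0,-0.171],[-0.152,-0.127,0,0,0,-0.228],[-0.19,-0.159,0,0,0,-0.284]], "jaw": 0.4}}

```text
time: 0.6
tool_pos: [0.2923, 0.3203, 0.205]
ee_rot: [-3.141, -0.0, -3.138]
wrist_force: [1.1, 0.7, 0.3]
width: 0.0576
finger_force: 0.0
```

```bash
python3 go.py .4750 .0485 .206 3.1416
```

```text
d [-0.1818 -0.2724 -0.0009] rv [-0.    -0.     0.003]
pos [0.2923 0.3203 0.205 ] rpy [-3.141 -0.    -3.138] F [1.1 0.7 0.3] w 0.0576 j6 -0.87 t 0.6
```

Call:
{"api": "carry_out", "payload": {"commands": [[-0.026,-0.039,0,0,0,0],[-0.052,-0.078,0,0,0,0],[-0.078,-0.117,0,0,0,0],[-0.104,-0.156,0,0,0,0],[-0.13,-0.194,0,0,0,0]]}}

```text
time: 1.1
tool_pos: [0.4224, 0.1263, 0.2052]
ee_rot: [3.141, -0.0, 3.142]
wrist_force: [1.0, 0.4, -0.3]
width: 0.0371
finger_force: 0.0
```

```bash
python3 go.py .4750 .0485 .206 3.1416
```

```text
d [-0.0526 -0.0778 -0.0009] rv [ 0. -0. -0.]
pos [0.4224 0.1263 0.2052] rpy [ 3.141 -0.     3.142] F [ 1.   0.4 -0.3] w 0.0371 j6 -1.41 t 1.1
```

Call:
{"api": "carry_out", "payload": {"commands": [[-0.021,-0.031,0,0,0,0],[-0.042,-0.062,0,0,0,0],[-0.0525,-0.078,0,0,0,0],[-0.0525,-0.078,0.04,0,0,0],[-0.0525,-0.078,0.085,0,0,0]]}}

```text
time: 1.6
tool_pos: [0.4763, 0.0493, 0.121]
ee_rot: [3.142, 0.005, 3.14]
wrist_force: [0.8, -0.2, -0.2]
width: 0.0377
finger_force: 0.0
```

```bash
python3 go.py .4750 .0485 .049 3.1416
python3 - <<'E'
from h import *
from bench import *
s=snapshot("scene"); X=proj(s,[.475,.0485,.06]).astype(int); print(X)
c=s["img"][X[1]-60:X[1]+60,X[0]-60:X[0]+100,::-1]
cv2.imwrite("pics/a.png",cv2.resize(c,(800,600),interpolation=cv2.INTER_CUBIC))
E
```

```text
d [ 0.0017 -0.0008  0.072 ] rv [ 0.     0.005 -0.002]
pos [0.4763 0.0493 0.121 ] rpy [3.142 0.005 3.14 ] F [ 0.8 -0.2 -0.2] w 0.0377 j6 -1.58 t 1.6
[206 202]
```

View pics/a.png

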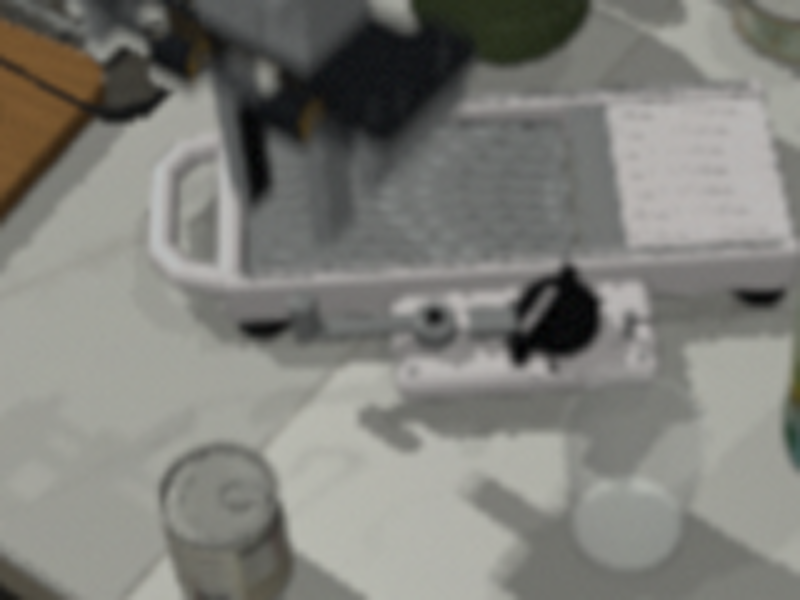

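The open fingertips are at (258,195) and (332,235), straddling the line above the post at (305,312). I can descend.

Call:
{"api": "carry_out", "payload": {"commands": [[0.0012,-0.0008,0.02,0,0,0],[0.0012,-0.0008,0.04,0,0,0],[0.0012,-0.0008,0.06,0,0,0],[0.0012,-0.0008,0.072,0,0,0],[0.0012,-0.0008,0.072,0,0,0]]}}

```text
time: 2.15
tool_pos: [0.4718, 0.0496, 0.047]
ee_rot: [3.141, -0.004, -3.141]
wrist_force: [-0.2, -0.8, 0.3]
width: 0.0376
finger_force: 0.0
```

Call:
{"api": "carry_out", "payload": {"commands": [[0,0,0,0,0,0],[0,0,0,0,0,0],[0,0,0,0,0,0],[0,0,0,0,0,0],[0,0,0,0,0,0]], "jaw": 0.0}}

```text
time: 2.65
tool_pos: [0.4741, 0.0491, 0.0496]
ee_rot: [-3.141, 0.002, -3.141]
wrist_force: [0.0, -0.2, 3.8]
width: 0.0145
finger_force: 30.0
```

```bash
python3 go.py .4750 .0485 .049 3.1416
```

```text
d [-0.0009 -0.0006  0.0006] rv [-0.001  0.002  0.   ]
pos [0.4741 0.0491 0.0496] rpy [-3.141e+00  2.000e-03 -3.141e+00] F [ 0.  -0.2  3.8] w 0.0145 j6 -1.59 t 2.65
```

```bash
python3 -c "
import numpy as np
for a in np.r_[np.linspace(2.281,3.84,16)]:
  print(round(a-2.249,2),np.round([-(.517+.066*np.cos(a)-.4741),-.001+.066*np.sin(a)-.0491],4))"
```

```text
0.03 [ 0.0001 -0.0001]
0.14 [ 0.0051 -0.0048]
0.24 [ 0.0095 -0.01  ]
0.34 [ 0.0134 -0.0157]
0.45 [ 0.0167 -0.0217]
0.55 [ 0.0193 -0.028 ]
0.66 [ 0.0213 -0.0346]
0.76 [ 0.0225 -0.0413]
0.86 [ 0.0231 -0.0482]
0.97 [ 0.0229 -0.055 ]
1.07 [ 0.022  -0.0618]
1.18 [ 0.0205 -0.0685]
1.28 [ 0.0182 -0.075 ]
1.38 [ 0.0153 -0.0812]
1.49 [ 0.0118 -0.0871]
1.59 [ 0.0076 -0.0925]
```

Call:
{"api": "carry_out", "payload": {"commands": [[0.0051,-0.0048,0,0,0,0],[0.0095,-0.01,0,0,0,0],[0.0134,-0.0157,0,0,0,0],[0.0167,-0.0217,0,0,0,0],[0.0193,-0.028,0,0,0,0]]}}

```text
time: 3.15
tool_pos: [0.4532, 0.0246, 0.0494]
ee_rot: [3.134, -0.001, -3.14]
wrist_force: [-5.0, 9.5, 7.5]
width: 0.0139
finger_force: 30.0
```

Call:
{"api": "carry_out", "payload": {"commands": [[0.002,-0.0066,0,0,0,0],[0.0032,-0.0133,0,0,0,0],[0.0038,-0.0202,0,0,0,0],[0.0036,-0.027,0,0,0,0],[0.0027,-0.0338,0,0,0,0]]}}

```text
time: 3.65
tool_pos: [0.4496, -0.0099, 0.0493]
ee_rot: [3.136, -0.003, -3.14]
wrist_force: [-4.2, 6.6, 8.1]
width: 0.0139
finger_force: 30.0
```

Call:
{"api": "carry_out", "payload": {"commands": [[-0.0015,-0.0067,0,0,0,0],[-0.0038,-0.0132,0,0,0,0],[-0.0067,-0.0194,0,0,0,0],[-0.0102,-0.0253,0,0,0,0],[-0.0125,-0.0285,0,0,0,0]]}}

```text
time: 4.15
tool_pos: [0.4636, -0.0387, 0.0494]
ee_rot: [3.136, -0.0, -3.141]
wrist_force: [-2.5, 7.5, 6.8]
width: 0.0142
finger_force: 30.0
```

Call:
{"api": "carry_out", "payload": {"commands": [[0,0,0,0,0,0],[0,0,0,0,0,0],[0,0,0,0,0,0],[0,0,0,0,0,0],[0,0,0,0,0,0]]}}

```text
time: 4.65
tool_pos: [0.4639, -0.0392, 0.0494]
ee_rot: [3.138, 0.001, -3.14]
wrist_force: [-0.1, 4.4, 5.6]
width: 0.0142
finger_force: 30.0
```

```bash
python3 go.py .4657 -.0424 .049 3.1416
```

```text
d [-0.0018 -0.0032  0.0004] rv [0.004 0.001 0.001]
pos [ 0.4639 -0.0392  0.0494] rpy [ 3.138e+00  1.000e-03 -3.140e+00] F [-0.1  4.4  5.6] w 0.0142 j6 -1.78 t 4.65
```

Call:
{"api": "carry_out", "payload": {"commands": [[0,0,0,0,0,0],[0,0,0,0,0,0],[0,0,0,0,0,0],[0,0,-0.03,0,0,0],[0,0,-0.07,0,0,0]], "jaw": 0.35}}

```text
time: 5.15
tool_pos: [0.4613, -0.0407, 0.1162]
ee_rot: [3.14, -0.007, 3.141]
wrist_force: [0.4, -0.4, -0.7]
width: 0.0331
finger_force: 0.0
```

```bash
python3 go.py .557 -.0513 .12 3.2
```

```text
d [-0.0957 -0.0106 -0.0045] rv [ 0.002 -0.007 -0.059]
pos [ 0.4613 -0.0407  0.1162] rpy [ 3.14  -0.007  3.141] F [ 0.4 -0.4 -0.7] w 0.0331 j6 -1.78 t 5.15
```

Call:
{"api": "carry_out", "payload": {"commands": [[-0.032,-0.0035,0,0,0,-0.02],[-0.064,-0.007,0,0,0,-0.04],[-0.096,-0.0105,0,0,0,-0.06],[-0.096,-0.0105,0,0,0,-0.06],[-0.096,-0.0105,0,0,0,-0.06]]}}

```text
time: 5.65
tool_pos: [0.5593, -0.0515, 0.1174]
ee_rot: [3.141, -0.003, -3.082]
wrist_force: [-0.4, 0.5, 0.2]
width: 0.0328
finger_force: 0.0
```

```bash
python3 go.py .557 -.051 .051 3.2;  python3 - <<'E'
from h import *
from bench import *
s=snapshot("scene"); X=proj(s,[.5,.0,.06]).astype(int); print(X)
c=s["img"][X[1]-60:X[1]+60,X[0]-60:X[0]+100,::-1]
cv2.imwrite("pics/b.png",cv2.resize(c,(800,600),interpolation=cv2.INTER_CUBIC))
E
```

```text
d [0.0021 0.0006 0.0664] rv [ 0.001 -0.003  0.001]
pos [ 0.5593 -0.0515  0.1174] rpy [ 3.141e+00 -3.000e-03 -3.082e+00] F [-0.4  0.5  0.2] w 0.0328 j6 -1.82 t 5.65
[228 204]
```

View pics/b.png

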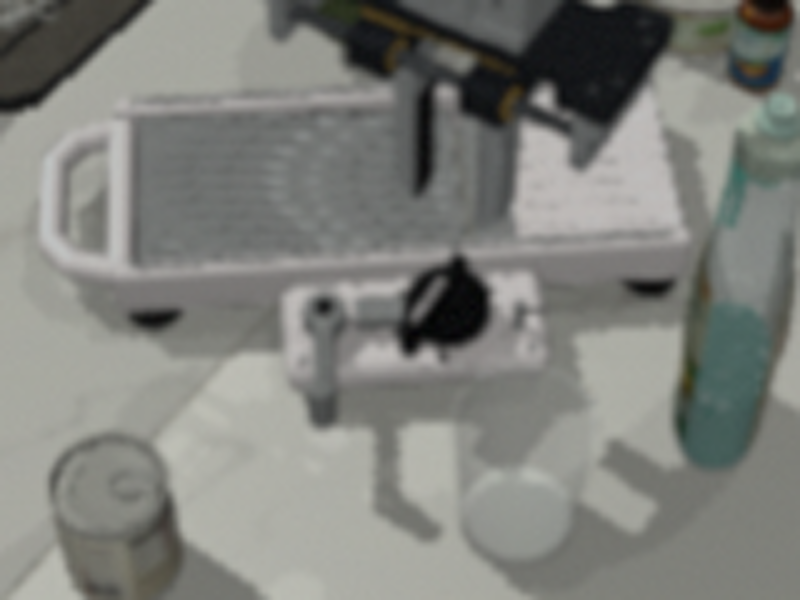

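The lever now points straight out, with its post at (322,410), and the knob fin is unmoved at (410,345). The fingers are over the knob, so I descend and grip.

Call:
{"api": "carry_out", "payload": {"commands": [[0.001,0.0004,0.02,0,0,0],[0.001,0.0004,0.04,0,0,0],[0.001,0.0004,0.06,0,0,0],[0.001,0.0004,0.066,0,0,0],[0.001,0.0004,0.066,0,0,0]]}}

```text
time: 6.2
tool_pos: [0.5572, -0.0508, 0.0517]
ee_rot: [3.141, -0.002, -3.082]
wrist_force: [0.6, -0.1, 0.8]
width: 0.0332
finger_force: 0.0
```

Call:
{"api": "carry_out", "payload": {"commands": [[0,0,0,0,0,0],[0,0,0,0,0,0],[0,0,0,0,0,0],[0,0,0,0,0,0],[0,0,0,0,0,0]], "jaw": 0.0}}

```text
time: 6.7
tool_pos: [0.5594, -0.0508, 0.0539]
ee_rot: [3.141, 0.002, -3.081]
wrist_force: [-1.5, 1.3, 5.7]
width: 0.0224
finger_force: 30.0
```

```bash
python3 go.py .557 -.051 .051 3.2; python3 -c "
from bench import *;print(get_obs()['wrist_torque'])"
```

```text
d [ 0.0024 -0.      0.0029] rv [0.    0.002 0.002]
pos [ 0.5594 -0.0508  0.0539] rpy [ 3.141e+00  2.000e-03 -3.081e+00] F [-1.5  1.3  5.7] w 0.0224 j6 -1.82 t 6.7
[ 0.38968403  0.36959672 -0.03526629]
```

Call:
{"api": "carry_out", "payload": {"commands": [[0,0,0,0,0,0],[0,0,0,0,0,0],[0,0,0,0,0,0],[0,0,0,0,0,0],[0,0,0,0,0,0]]}}

```text
time: 7.2
tool_pos: [0.5594, -0.0508, 0.0539]
ee_rot: [3.141, 0.002, -3.081]
wrist_force: [-2.5, 1.5, 5.8]
width: 0.0222
finger_force: 30.0
```

```bash
python3 go.py .557 -.051 .051 3.2;  python3 - <<'E'
from h import *
from bench import *
s=snapshot("scene"); X=proj(s,[.54,-.04,.06]).astype(int); print(X)
c=s["img"][X[1]-36:X[1]+36,X[0]-48:X[0]+48,::-1]
cv2.imwrite("pics/c.png",cv2.resize(c,(800,600),interpolation=cv2.INTER_CUBIC))
E
```

```text
d [ 0.0024 -0.      0.0029] rv [0.    0.002 0.002]
pos [ 0.5594 -0.0508  0.0539] rpy [ 3.141e+00  2.000e-03 -3.081e+00] F [-2.5  1.5  5.8] w 0.0222 j6 -1.82 t 7.2
[250 201]
```

View pics/c.png

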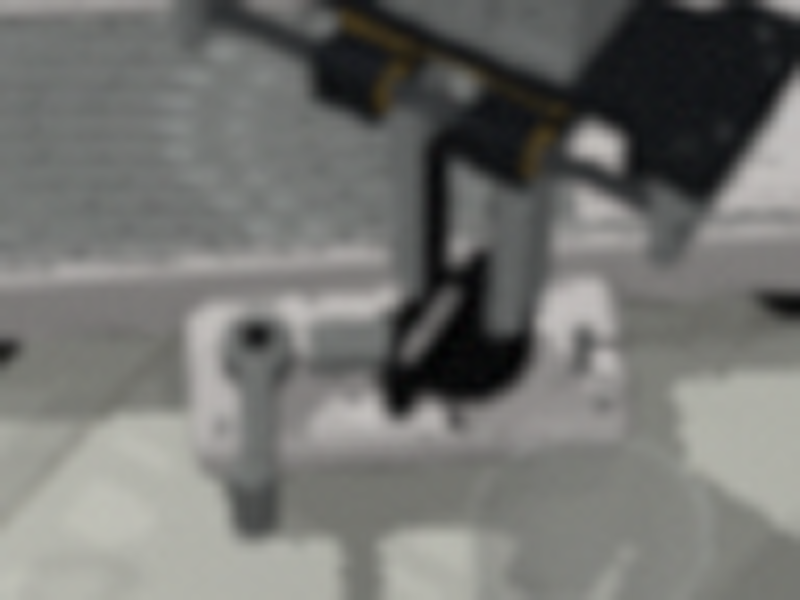

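Run:
```python
from h import *
t=load("top");s=load("scene")
C=lambda x,y:((x+.5)*96/800-.5+202,(y+.5)*.12-.5+165)
T=lambda x,y:((x+.5)/4-.5+155,(y+.5)/4-.5+90)
for p in((480,258),(455,290),(410,360),(400,385)):print(p,onz(s,C(*p),.0665)[:2])
for p in((448,390),(453,425),(455,445)):print(p,onz(t,T(*p),.0665)[:2])
for a in(3.2,3.6,2.8,2.6):
    for r in(-.015,.045):
        X=[.557+r*np.cos(a),-.051+r*np.sin(a),.0665];p=proj(s,X);q=proj(t,X);print(a,r,(p-[201.5,164.5])/.12,(q-[154.5,89.5])*4)
```

```text
(480, 258) [ 0.56465904 -0.05068431]
(455, 290) [ 0.54996201 -0.0513347 ]
(410, 360) [ 0.52024556 -0.05509821]
(400, 385) [ 0.51088795 -0.05789169]
(448, 390) [ 0.54984835 -0.05045851]
(453, 425) [ 0.52995504 -0.05278887]
(455, 445) [ 0.51864908 -0.05363589]
3.2 -0.015 [492.14763544 242.42936697] [446.96918036 351.71987364]
3.2 0.045 [390.86065543 376.36529602] [455.76861485 457.17549249]
3.6 -0.015 [473.70123908 237.40962132] [436.82204877 354.62228179]
3.6 0.045 [447.99839352 392.49591274] [486.4552369  448.35479518]
2.8 -0.015 [506.78565444 252.59149218] [457.46186288 352.94402223]
2.8 0.045 [346.67344592 344.13498112] [424.03813131 453.40540023]
2.6 -0.015 [511.92635637 259.14505954] [462.31817031 355.06934118]
2.6 0.045 [331.77865438 323.68659122] [409.39184482 446.9155764 ]
```

The fin is aligned with the jaws, so the 22 mm I'm gripping looks like a round hub at the knob's centre. It should still turn the knob, so I'll turn clockwise (+rz) and check for slip.

Call:
{"api": "carry_out", "payload": {"commands": [[0,0,0,0,0,0.1],[0,0,0,0,0,0.2],[0,0,0,0,0,0.3],[0,0,0,0,0,0.4],[0,0,0,0,0,0.5]]}}

```text
time: 7.75
tool_pos: [0.5592, -0.0519, 0.0539]
ee_rot: [-3.14, 0.002, 2.698]
wrist_force: [-3.4, -0.2, 5.0]
width: 0.0224
finger_force: 30.0
```

```bash
python3 go.py .557 -.051 .051 3.2;  python3 - <<'E'
from h import *
from bench import *
print(get_obs()['wrist_torque'])
s=snapshot("scene")
c=s["img"][165:237,202:298,::-1]
cv2.imwrite("pics/d.png",cv2.resize(c,(800,600),interpolation=cv2.INTER_CUBIC))
E
```

```text
d [ 0.0024 -0.0002  0.0029] rv [-0.002  0.002 -0.502]
pos [ 0.5592 -0.0519  0.0539] rpy [-3.140e+00  2.000e-03  2.698e+00] F [-3.4 -0.2  5. ] w 0.0224 j6 -1.32 t 7.75
[-0.14438725  0.44392821  0.1053643 ]
```

View pics/d.png

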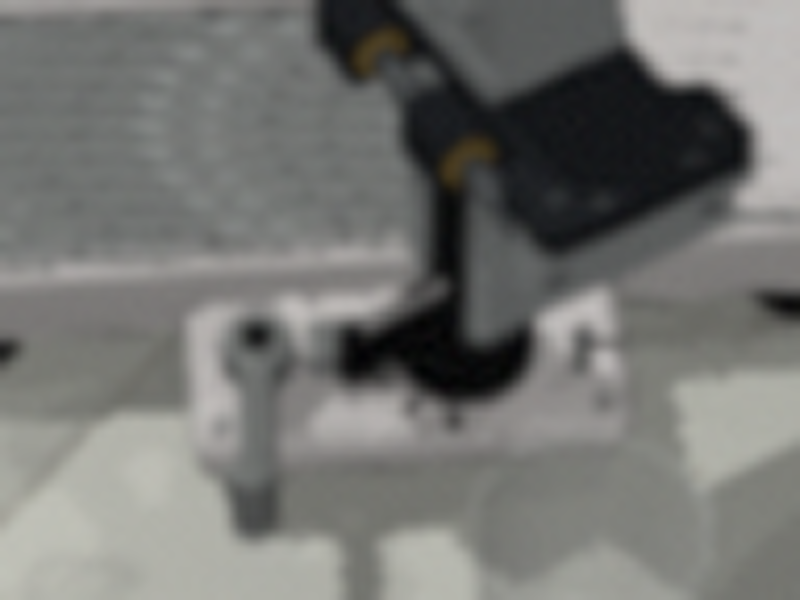

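The fin end moved from (400,400) to (355,355), so the knob follows the tool, with 0.105 N m at the wrist. I carry on.

Call:
{"api": "carry_out", "payload": {"commands": [[0,0,0,0,0,0.14],[0,0,0,0,0,0.28],[0,0,0,0,0,0.42],[0,0,0,0,0,0.56],[0,0,0,0,0,0.7]]}}

```text
time: 8.3
tool_pos: [0.5581, -0.0529, 0.0539]
ee_rot: [-3.139, 0.003, 1.996]
wrist_force: [-4.7, -3.2, 7.4]
width: 0.0225
finger_force: 30.0
```

Call:
{"api": "carry_out", "payload": {"commands": [[0,0,0,0,0,0.14],[0,0,0,0,0,0.28],[0,0,0,0,0,0.42],[0,0,0,0,0,0.56],[0,0,0,0,0,0.7]]}}

```text
time: 8.8
tool_pos: [0.5567, -0.0529, 0.0538]
ee_rot: [-3.138, 0.005, 1.296]
wrist_force: [-9.1, -2.6, 10.4]
width: 0.0226
finger_force: 30.0
```

Call:
{"api": "carry_out", "payload": {"commands": [[0,0,0,0,0,0.14],[0,0,0,0,0,0.28],[0,0,0,0,0,0.42],[0,0,0,0,0,0.56],[0,0,0,0,0,0.7]]}}

```text
time: 9.3
tool_pos: [0.5556, -0.0521, 0.0538]
ee_rot: [-3.139, 0.007, 0.596]
wrist_force: [-10.5, -1.2, 11.4]
width: 0.0224
finger_force: 30.0
```

Call:
{"api": "carry_out", "payload": {"commands": [[0,0,0,0,0,0.14],[0,0,0,0,0,0.28],[0,0,0,0,0,0.42],[0,0,0,0,0,0.56],[0,0,0,0,0,0.7]]}}

```text
time: 9.8
tool_pos: [0.5553, -0.0507, 0.0538]
ee_rot: [3.141, 0.008, -0.103]
wrist_force: [-11.2, 2.2, 13.1]
width: 0.0226
finger_force: 30.0
```

```bash
python3 go.py .557 -.051 .051 -.892;  python3 - <<'E'
from bench import *
print(get_obs()['wrist_torque'])
E
```

```text
d [0.0018 0.0001 0.0028] rv [0.003 0.007 0.789]
pos [ 0.5553 -0.0507  0.0538] rpy [ 3.141  0.008 -0.103] F [-11.2   2.2  13.1] w 0.0226 j6 1.48 t 9.8
[0.46395375 2.41654857 0.20075357]
```

Call:
{"api": "carry_out", "payload": {"commands": [[0,0,0,0,0,0.12],[0,0,0,0,0,0.24],[0,0,0,0,0,0.36],[0,0,0,0,0,0.48],[0,0,0,0,0,0.6]]}}

```text
time: 10.3
tool_pos: [0.5557, -0.0496, 0.0538]
ee_rot: [3.139, 0.007, -0.702]
wrist_force: [-10.0, 4.4, 12.0]
width: 0.0225
finger_force: 30.0
```

Call:
{"api": "carry_out", "payload": {"commands": [[0,0,0,0,0,0.06],[0,0,0,0,0,0.12],[0,0,0,0,0,0.18],[0,0,0,0,0,0.24],[0,0,0,0,0,0.28]]}}

```text
time: 10.8
tool_pos: [0.5565, -0.0498, 0.0537]
ee_rot: [3.139, 0.004, -0.979]
wrist_force: [-7.5, 3.3, 10.8]
width: 0.0223
finger_force: 30.0
```

```bash
python3 go.py .557 -.051 .051 -.892;  python3 - <<'E'
from bench import *
print(get_obs()['wrist_torque'])
E
```

```text
d [0.0013 0.0002 0.0027] rv [ 0.003  0.004 -0.087]
pos [ 0.5565 -0.0498  0.0537] rpy [ 3.139  0.004 -0.979] F [-7.5  3.3 10.8] w 0.0223 j6 2.36 t 10.8
[0.73258587 1.74490685 0.03710859]
```

Call:
{"api": "carry_out", "payload": {"commands": [[0,0,0,0,0,0.05],[0,0,0,0,0,0.1],[0,0,0,0,0,0.15],[0,0,0,0,0,0.15],[0,0,0,0,0,0.15]]}}

```text
time: 11.3
tool_pos: [0.5574, -0.0513, 0.0538]
ee_rot: [3.139, 0.001, -1.128]
wrist_force: [-5.4, 1.1, 7.3]
width: 0.0223
finger_force: 30.0
```

```bash
python3 go.py .557 -.051 .051 -.892;  python3 - <<'E'
from bench import *
from h import *
print(get_obs()['wrist_torque'])
for n in("scene","top"):
    pickle.dump(snapshot(n),open(n+"1.pkl","wb"))
a=load("scene1")["img"][165:237,202:298,::-1];b=load("top1")["img"][165:237,225:321,::-1]
cv2.imwrite("pics/e.png",np.hstack([cv2.resize(x,(400,300),interpolation=cv2.INTER_CUBIC) for x in(a,b)]))
E
```

```text
d [-0.0005  0.0002  0.0028] rv [ 0.003  0.001 -0.236]
pos [ 0.5574 -0.0513  0.0538] rpy [ 3.139e+00  1.000e-03 -1.128e+00] F [-5.4  1.1  7.3] w 0.0223 j6 2.51 t 11.3
[ 0.16452341  1.39165531 -0.11736824]
```

View pics/e.png

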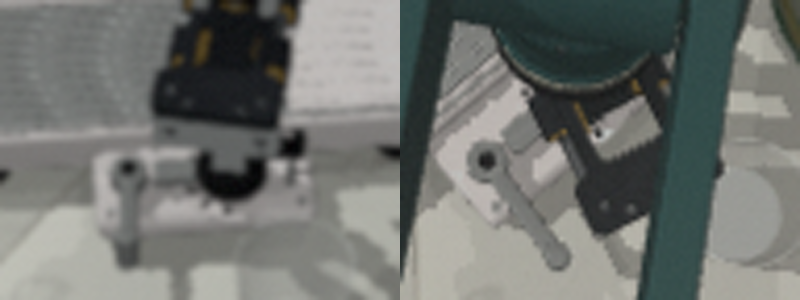

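Run:
```python
from h import *
s=load("scene1")
for a in(-1.13,-.892,-.7,-.5,-.2,0):
  for z in(.0665,.0445):
    print(a,z,((proj(s,[.557+.045*np.cos(a),-.051+.045*np.sin(a),z])-[201.5,164.5])*4.167).round(0))
for p in((292,143),(292,133),(290,155)): print(onz(s,((p[0]+.5)/4.167-.5+202,(p[1]+.5)/4.167-.5+165),.0665),onz(s,((p[0]+.5)/4.167-.5+202,(p[1]+.5)/4.167-.5+165),.055))
```

```text
-1.13 0.0665 [307. 147.]
-1.13 0.0445 [306. 169.]
-0.892 0.0665 [307. 133.]
-0.892 0.0445 [305. 155.]
-0.7 0.0665 [304. 122.]
-0.7 0.0445 [303. 145.]
-0.5 0.0665 [298. 112.]
-0.5 0.0445 [297. 134.]
-0.2 0.0665 [285.  98.]
-0.2 0.0445 [284. 121.]
0 0.0665 [274.  91.]
0 0.0445 [273. 114.]
[ 0.57321459 -0.08294536  0.0665    ] [ 0.5813268  -0.07842364  0.055     ]
[ 0.57982121 -0.07877146  0.0665    ] [ 0.5880324 -0.0741872  0.055    ]
[ 0.56469339 -0.08690452  0.0665    ] [ 0.57267793 -0.08244212  0.055     ]
```

The fin end sits at (285-303,133-155) in the left half, matching the zero angle (projection 133-155), and the hub now slips against the stop. I release and lift.

Call:
{"api": "carry_out", "payload": {"commands": [[0,0,0,0,0,0],[0,0,0,0,0,0],[0,0,0,0,0,0],[0,0,-0.03,0,0,0],[0,0,-0.07,0,0,0]], "jaw": 0.35}}

```text
time: 11.9
tool_pos: [0.5568, -0.0507, 0.1198]
ee_rot: [3.136, 0.004, -1.128]
wrist_force: [0.2, -0.4, -0.3]
width: 0.033
finger_force: 0.0
```

```bash
python3 go.py .4639 -.0392 .123 -.2
```

```text
d [-0.0502  0.079  -0.0025] rv [ 0.003  0.006 -0.928]
pos [ 0.5568 -0.0507  0.1198] rpy [ 3.136  0.004 -1.128] F [ 0.2 -0.4 -0.3] w 0.033 j6 2.51 t 11.9
```

Call:
{"api": "carry_out", "payload": {"commands": [[-0.01,0.016,0,0,0,-0.14],[-0.02,0.032,0,0,0,-0.28],[-0.03,0.048,0,0,0,-0.42],[-0.04,0.064,0,0,0,-0.56],[-0.05,0.079,0,0,0,-0.7]]}}

```text
time: 12.4
tool_pos: [0.4653, -0.0397, 0.1221]
ee_rot: [3.141, -0.0, -0.423]
wrist_force: [-0.8, -1.2, -0.7]
width: 0.0328
finger_force: 0.0
```

```bash
python3 go.py .4639 -.0392 .123 -.2
python3 - <<'E'
from bench import *
from h import *
for n in("scene","top"):
    pickle.dump(snapshot(n),open(n+"2.pkl","wb"))
a=load("scene2")["img"][165:237,202:298,::-1];b=load("top2")["img"][150:222,225:321,::-1]
cv2.imwrite("pics/f.png",np.hstack([cv2.resize(x,(400,300),interpolation=cv2.INTER_CUBIC) for x in(a,b)]))
E
```

```text
d [-0.0014  0.0001 -0.0009] rv [ 0.     0.    -0.223]
pos [ 0.4653 -0.0397  0.1221] rpy [ 3.141 -0.    -0.423] F [-0.8 -1.2 -0.7] w 0.0328 j6 1.79 t 12.4
```

View pics/f.png

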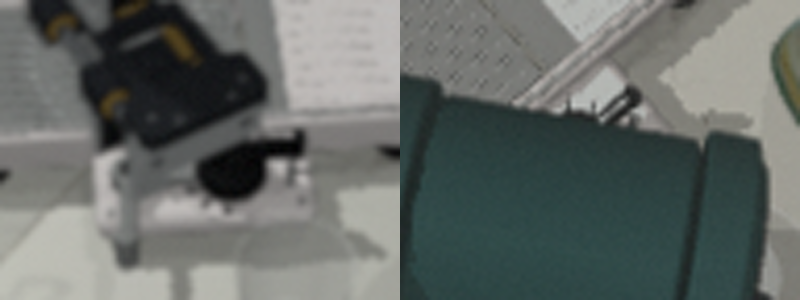

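The fin now lies parallel to the rails, with its end at (292,140) on the left and (633,95) on the right, so the knob is on its zero stop. Next I shut the lever.

Call:
{"api": "carry_out", "payload": {"commands": [[-0.001,0,0,0,0,-0.11],[-0.001,0,0,0,0,-0.22],[-0.001,0,0.03,0,0,-0.22],[-0.001,0,0.06,0,0,-0.22],[-0.001,0,0.073,0,0,-0.22]]}}

```text
time: 13.0
tool_pos: [0.4639, -0.0391, 0.0465]
ee_rot: [-3.142, 0.004, -0.211]
wrist_force: [-0.2, 0.3, 0.7]
width: 0.0328
finger_force: 0.0
```

Call:
{"api": "carry_out", "payload": {"commands": [[0,0,0,0,0,0],[0,0,0,0,0,0],[0,0,0,0,0,0],[0,0,0,0,0,0],[0,0,0,0,0,0]], "jaw": 0.0}}

```text
time: 13.5
tool_pos: [0.4663, -0.0399, 0.0509]
ee_rot: [3.141, -0.004, -0.209]
wrist_force: [0.9, -1.8, 0.6]
width: 0.0139
finger_force: 30.0
```

```bash
python3 go.py .4639 -.0392 .049 -.2
python3 - <<'E'
import numpy as np
from bench import *
from scipy.spatial.transform import Rotation as R
o=get_obs(); r=R.from_euler("xyz",o["ee_rot"]);p=o["tool_pos"]
a0=np.arctan2(p[1]+.001,p[0]-.517);rr=np.hypot(p[1]+.001,p[0]-.517);a0%=2*np.pi
print(a0-2.249,rr)
for a in np.linspace(a0,2.249-.03,16)[1:]:
    X=np.array([.517+rr*np.cos(a),-.001+rr*np.sin(a),p[2]]);print(round(a-2.249,2),np.round(r.inv().apply(X-p)[:2],4))
E
```

```text
d [-0.0025 -0.0002  0.0019] rv [ 0.001 -0.004 -0.009]
pos [ 0.4663 -0.0399  0.0509] rpy [ 3.141 -0.004 -0.209] F [ 0.9 -1.8  0.6] w 0.0139 j6 1.57 t 13.5
1.5472835180808224 0.06387750797242185
1.44 [-0.0049 -0.0046]
1.34 [-0.0092 -0.0097]
1.23 [-0.013  -0.0153]
1.13 [-0.0162 -0.0212]
1.02 [-0.0188 -0.0274]
0.92 [-0.0206 -0.0338]
0.81 [-0.0218 -0.0404]
0.71 [-0.0223 -0.0471]
0.6 [-0.0221 -0.0538]
0.5 [-0.0212 -0.0605]
0.39 [-0.0196 -0.067 ]
0.29 [-0.0173 -0.0733]
0.18 [-0.0144 -0.0794]
0.08 [-0.0109 -0.0851]
-0.03 [-0.0068 -0.0904]
```

Call:
{"api": "carry_out", "payload": {"commands": [[-0.0049,-0.0046,0,0,0,0],[-0.0092,-0.0097,0,0,0,0],[-0.013,-0.0153,0,0,0,0],[-0.0162,-0.0212,0,0,0,0],[-0.0188,-0.0274,0,0,0,0]]}}

```text
time: 14.0
tool_pos: [0.4522, -0.0113, 0.0507]
ee_rot: [3.135, -0.002, -0.21]
wrist_force: [-3.6, -7.4, 3.2]
width: 0.0142
finger_force: 30.0
```

Call:
{"api": "carry_out", "payload": {"commands": [[-0.0018,-0.0064,0,0,0,0],[-0.003,-0.013,0,0,0,0],[-0.0035,-0.0197,0,0,0,0],[-0.0033,-0.0264,0,0,0,0],[-0.0024,-0.0331,0,0,0,0]]}}

```text
time: 14.5
tool_pos: [0.4539, 0.0225, 0.0503]
ee_rot: [3.136, 0.006, -0.209]
wrist_force: [-10.1, -4.5, 8.1]
width: 0.014
finger_force: 30.0
```

Call:
{"api": "carry_out", "payload": {"commands": [[0.0016,-0.0065,0,0,0,0],[0.0039,-0.0128,0,0,0,0],[0.0068,-0.0189,0,0,0,0],[0.0103,-0.0246,0,0,0,0],[0.0144,-0.0299,0,0,0,0]]}}

```text
time: 15.0
tool_pos: [0.4745, 0.049, 0.0501]
ee_rot: [3.137, 0.005, -0.209]
wrist_force: [-6.8, -6.0, 6.2]
width: 0.0139
finger_force: 30.0
```

Call:
{"api": "carry_out", "payload": {"commands": [[0,0,0,0,0,0],[0,0,0,0,0,0],[0,0,0,0,0,0],[0,0,0,0,0,0],[0,0,0,0,0,0]]}}

```text
time: 15.5
tool_pos: [0.476, 0.0499, 0.0502]
ee_rot: [3.14, 0.002, -0.209]
wrist_force: [-3.5, -3.3, 4.2]
width: 0.0146
finger_force: 30.0
```

```bash
python3 go.py .4756 .0503 .049 -.2
python3 - <<'E'
import numpy as np
from bench import *
p=get_obs()["tool_pos"]
print(np.arctan2(p[1]+.001,p[0]-.517)-2.249,np.hypot(p[1]+.001,p[0]-.517))
E
```

```text
d [-0.0005 -0.0003  0.0012] rv [ 0.002  0.002 -0.009]
pos [0.476  0.0499 0.0502] rpy [ 3.14e+00  2.00e-03 -2.09e-01] F [-3.5 -3.3  4.2] w 0.0146 j6 1.77 t 15.5
-6.380556498442047e-05 0.06531406753115172
```

Call:
{"api": "carry_out", "payload": {"commands": [[0.001,-0.0013,0,0,0,0],[0.002,-0.0026,0,0,0,0],[0.0025,-0.0031,0,0,0,0],[0.0025,-0.0031,0,0,0,0],[0.0025,-0.0031,0,0,0,0]]}}

```text
time: 16.0
tool_pos: [0.4761, 0.05, 0.05]
ee_rot: [3.133, 0.008, -0.209]
wrist_force: [-10.7, -8.5, 10.5]
width: 0.014
finger_force: 30.0
```

Call:
{"api": "carry_out", "payload": {"commands": [[0,0,0,0,0,0],[0,0,0,0,0,0],[0,0,0,0,0,0],[0,0,-0.03,0,0,0],[0,0,-0.07,0,0,0]], "jaw": 0.35}}

```text
time: 16.5
tool_pos: [0.4783, 0.0537, 0.1178]
ee_rot: [3.141, 0.006, -0.208]
wrist_force: [-0.1, -0.4, -0.9]
width: 0.0333
finger_force: 0.0
```

Call:
{"api": "carry_out", "payload": {"commands": [[0,-0.03,-0.03,0,0,0],[-0.01,-0.06,-0.06,0,0,0],[-0.03,-0.1,-0.06,0,0,0],[-0.05,-0.14,-0.06,0,0,0],[-0.07,-0.18,-0.06,0,0,0]]}}

```text
time: 17.0
tool_pos: [0.4486, 0.2459, 0.1801]
ee_rot: [-3.14, -0.001, -0.208]
wrist_force: [1.0, -0.5, 0.2]
width: 0.0332
finger_force: 0.0
```

Call:
{"api": "carry_out", "payload": {"commands": [[0,0,0,0,0,0],[0,0,0,0,0,0],[0,0,0,0,0,0],[0,0,0,0,0,0],[0,0,0,0,0,0]]}}

```text
time: 17.5
tool_pos: [0.4494, 0.2426, 0.1795]
ee_rot: [-3.142, -0.0, -0.21]
wrist_force: [-0.4, -0.0, 0.7]
width: 0.0327
finger_force: 0.0
```

Run:
```python
from bench import *
from h import *
for n in("scene","top"):
    pickle.dump(snapshot(n),open(n+"3.pkl","wb"))
b=load("top3")["img"][90:240,155:355,::-1]
cv2.imwrite("pics/g.png",cv2.resize(b,(800,600),interpolation=cv2.INTER_CUBIC))
```

```text
(no output)
```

View pics/g.png

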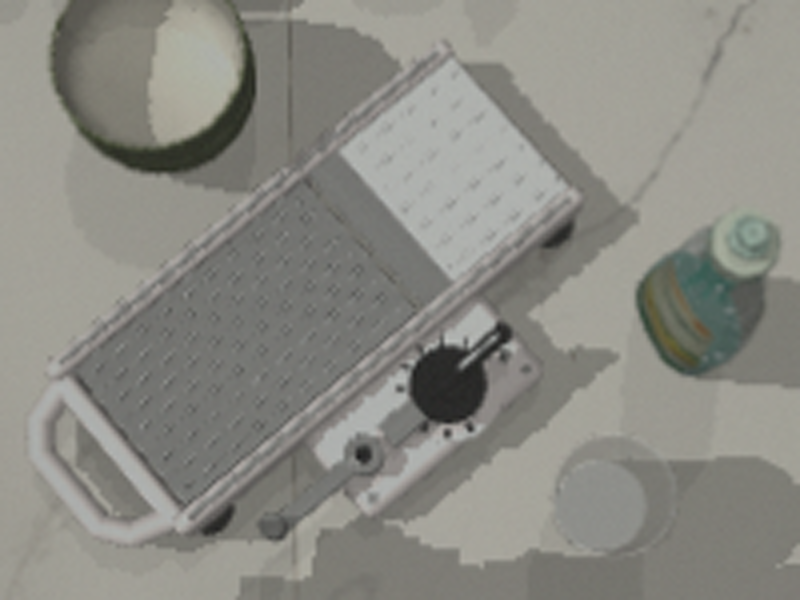

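The fin lies along the rails, with its end at (503,330). The lever is shut, with its post at (273,524). The bottle, tumbler and bowls have not moved. I check the knob angle in numbers before handing in.

Run:
```python
from h import *
t=load("top3")
T=lambda x,y:((x+.5)/4-.5+155,(y+.5)/4-.5+90)
p=onz(t,T(503,329),.0665)[:2]; 
for k in((.557,-.051),(.5565,-.0513)):
    d=p-k; print("knob",np.arctan2(d[1],d[0])+.892,np.hypot(*d))
a=onz(t,T(465,367),.0665)[:2];d=p-a;print("fin line",np.arctan2(d[1],d[0])+.892)
p=onz(t,T(273,524),.0665)[:2]-[.517,-.001];print("clamp",np.arctan2(p[1],p[0])-2.249)
```

```text
knob 0.030944683472232448 0.041345772549190106
knob 0.04481205268444377 0.04144801726357523
fin line 0.08837637329284442
clamp 0.0019711636309911462
```

Run:
```python
from h import *
for fn in("top3","scene3"):
    s=load(fn);g=s["img"].max(2).astype(float)
    v,u=np.mgrid[:384,:512]
    # pixels within region, cast to z=.0665 and z=.055
    c=proj(s,[.575,-.074,.06]).astype(int);r=slice(c[1]-18,c[1]+18),slice(c[0]-18,c[0]+18)
    for z in(.0665,.055):
        P=np.array([onz(s,(x,y),z)[:2] for x,y in zip(u[r].ravel(),v[r].ravel())]);d=P-[.557,-.051]
        R=np.hypot(*d.T);A=np.arctan2(d[:,1],d[:,0])+.892
        w=np.clip(110-g[r].ravel(),0,None);
        for lo,hi in((.026,.036),(.034,.05)):
            m=(R>lo)&(R<hi)&(abs(A)<.45);print(fn,z,lo,round((A*w)[m].sum()/w[m].sum(),3),(w[m]>0).sum())
```

```text
top3 0.0665 0.026 -0.091 25
top3 0.0665 0.034 -0.004 31
top3 0.055 0.026 -0.042 25
top3 0.055 0.034 0.003 36
scene3 0.0665 0.026 -0.277 19
scene3 0.0665 0.034 -0.219 42
scene3 0.055 0.026 -0.042 26
scene3 0.055 0.034 -0.01 53
```

```bash
python3 -c "
from bench import *
print(close_job())"
```

```text
the job is handed in; nothing more can be done
None
```

The job is handed in: I swung the clamp open, turned the knob to its zero stop (measured within about 0.05 rad), then shut the clamp again (about 0 rad). The bottle, tumbler and bowls look unmoved in the last picture. I did not re-check the tin, but the arm stayed clear of it, and the verdict was not shown.

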